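# Put the apples away for keeping

## Task

Spread the four huddled apples out over the fruit tray in a single layer, with at least a finger's breadth (15 mm) of air between any two, while the tray still stands clear of the fruit keeper. Then slide the tray into the keeper until it is fully home against the back, with the apples still lying apart in it. Leave the other things on the counter where they are.

Things in the scene. Friction and masses are not known exactly. Their poses are not given: they have to be found in the camera images.
- tray: Loose shallow wooden tray, 0.4 kg. Origin: centre of its pan's underside; x points to the end that enters the keeper first. Pan 246 mm long (x), 190 wide (y); floor 6 mm thick, rim 6 mm thick, rim top 20 mm above the counter. Handle: dark upright fin on the centre line behind the pan, 14 mm thick (y), x -203 to -123 mm, 2 to 56 mm above the counter.
- tray_grip (a point): Point on the tray's handle fin to pinch from above, across the fin's 14 mm thickness: 175 mm behind the tray's origin along its x, on the centre line, 38 mm above the counter. Axes as the tray's.
- keeper: Fixed low white case, slatted wood roof, no floor. Origin: centre of its inside, on the counter; x points from the open mouth in to the back. Inside x -123 (mouth) to +123 mm (back), y -97.5 to +97.5, 85 high; walls 14, roof top at 95 mm; flared guides reach 25 mm before the mouth. Tray home: its origin and x axis meet the keeper's, pan flush with the mouth, fin outside.
- apple1_center (a point): Middle of a hard red apple, 60 mm across, 51 mm tall, 110 g, flat-based; the point lies on its axis 26 mm above its underside, so 32 mm above the counter when it stands on the tray floor. All four apples start huddled together in the tray, 4 mm or less apart.
- apple2_center (a point): Middle of another hard red apple, 60 mm across, 51 mm tall, 110 g, flat-based; the point lies on its axis 26 mm above its underside, so 32 mm above the counter when it stands on the tray floor. All four apples start huddled together in the tray, 4 mm or less apart.
- apple3_center (a point): Middle of another hard red apple, 60 mm across, 51 mm tall, 110 g, flat-based; the point lies on its axis 26 mm above its underside, so 32 mm above the counter when it stands on the tray floor. All four apples start huddled together in the tray, 4 mm or less apart.
- apple4_center (a point): Middle of another hard red apple, 60 mm across, 51 mm tall, 110 g, flat-based; the point lies on its axis 26 mm above its underside, so 32 mm above the counter when it stands on the tray floor. All four apples start huddled together in the tray, 4 mm or less apart.
- mug: Bystander: blue ceramic mug, 80 mm across, 90 mm tall, handle along its +y; origin at the centre of its underside. Leave it alone.
- jam: Bystander: amber jam jar with a steel lid, 72 mm across, 100 mm tall; origin at the centre of its underside. Leave it alone.
- bowl: Bystander: white bowl, 150 mm across, 65 mm tall; origin at the centre of its underside. Leave it alone.
- spoon: Bystander: wooden spoon lying flat along its x, 220 mm long; origin at the centre of its underside. Leave it alone.
- mill: Bystander: dark wooden pepper mill, 56 mm across, 140 mm tall; origin at the centre of its underside. Leave it alone.
There are look-alikes about, which are no part of the job. Leave any grey or purple look-alike of the part that bears apple2_center alone. What is shaped like the part that bears apple1_center but turquoise is not meant.

How it is judged:
By the outcome, as a careful person would: the job done as asked, in the order asked, and still so for the second after the job is handed in, with the robot touching nothing.
It also fails if it takes over 72 s, if anything falls off the work surface, if the arm or the gripper's body presses on something with over 40 N, if the wrist force passes 120 N, or if a joint passes its speed limit or range.

## Robot

A 6-joint arm with a two-finger parallel gripper is mounted at the origin on the work surface. World frame = base frame: x ahead of the robot, y to its left, z up, the work surface at z = 0. Lengths are in m, angles in rad, forces in N, time in s.
With the tool pointing down it reaches from about 0.4 to 0.825 m from the base axis. Payload 7 kg.
Tool frame: the origin (TCP) lies at the centre of the arm's flange, where the gripper is bolted on; the fingertips stand 178 mm ahead of it and the grasp point (between the pads) lies 159 mm ahead of it; z points along the fingers, y is the direction in which the jaws open and shut (so a half turn about z gives the same grasp; the last joint's range is limited). The gripper opens to 88 mm and grips with 3 to 60 N. Pads are 19 mm wide; open, the fingers measure 130 mm over their backs; the gripper's body (78 mm by 193 mm) begins 47 mm behind the grasp point.
Start: joints at [-1.019, 0.359, 0.012, 0, -1.224, -0.288], TCP at [0.176, -0.652, 0.405] pointing down, gripper open.
Joint ranges: [-3.07, 3.07], [-1.43, 2.12], [-1.02, 1.25], [-3.03, 1.67], [-3.05, -0], [-3.03, 3.03]. Speed limits (rad/s): [2.39, 2.39, 3.01, 3.14, 3.14, 3.14].

## Interface

Orientations are given as [roll, pitch, yaw] about the fixed x, y, z axes, in that order (R = Rz(yaw) Ry(pitch) Rx(roll)).
In Python, from station import * gives the robot as it stands.
- The arm moves only by the tool send_rows, never from a script. Its argument "motion" is a list of rows, each an object with "offset": the shift along the tool's x, y, z in cm, a list of three; "turn": the turn about the tool's z in degrees. In form: [{"offset": [x, y, z], "turn": turn}, ...]. A call has 1 to 8 rows; each row is the pose to reach, as a shift and turn from the pose commanded when the call began, along the tool's axes at that moment; what a row does not reach only later rows make up. A row lasts 1/10 s, in which the tool goes at most 50 mm and 8.59 degrees, less where a joint would pass 70% of its speed; a pose out of reach is approached as far as the arm can. A call with a gripper value outside its range is refused whole. "hand" is the opening, from -1 (shut) to 1 (fully open), set as the call begins (left out, the last holds). The fingers move at their own pace and stop on an object; "squeeze" is the grip in N (left out, the last holds). Time passes only in rows, so rows that repeat a pose let the fingers close. It gives the time, the measured TCP pose, the force and the opening at its end, in the units of the state.
- get_state(): the state, without advancing time (a new reading comes with each control period).
- grab_frame(name): name is "scene" or "top" or "wrist"; returns a dict with "frame" (400x640x3 uint8, blue, green, red), "range_z" (400x640 float32, m along the optical axis (not along the pixel's ray), 0 where there is no reading), "vertical_fov" (degrees; the focal length in pixels is half the picture's height over the tangent of half this angle, whatever the lens; pixels are square), "cx", "cy" (the principal point, pixels), "cam_to_world" (4x4, takes a point from camera to world coordinates). Camera axes: x right, y up, looking along -z (the intrinsics and any distortion apply to the point x, -y, -z); pixel columns grow to the right and rows downward; lengths in m; the calibration is good to about 2 mm. A picture is of the moment at which its call begins.
- job_done(): hands the job in, once; it reports no verdict.
The state is a dict: "t": time; "q": joint angles; "qd": joint speeds; "joint_efforts": joint torques, N m; "eef_pos": TCP position; "ee_rot": TCP orientation; "force": force on the tool from outside, world axes, zero at the start; "moment": the same for the moment, N m; "width": finger opening in m.
Only numpy, scipy, OpenCV 4.12 (cv2) and the standard library are available. Lean on these libraries where they do the work, as an engineer would, in place of code of your own. Each camera call takes 0.05 s, during which the arm holds its last target. There are 200 camera calls.

## Working session

There is one attempt and no reset: what is moved stays moved. The work goes in short steps, Python scripts to look and compute and a tool call to move; the robot and the scene stay as the last step left them, time stands still between calls to the robot, and variables do not carry over. Pictures are saved under pics/ and viewed, about 8 in all and at most 12, crops included, and the job is handed in when it is done.

Besides the shell and the picture viewer there is one more tool, called after ">>>" as name([rows], argument=value, ...), one row to a line, values as JSON. send_rows: Moves the arm, as the interface text tells. Its arguments: {"type":"object","properties":{"motion":{"type":"array"},"hand":{"type":"number"},"squeeze":{"type":"number"}},"required":["motion"]}

```bash
mkdir -p pics; ls
python3 - <<'E'
from station import *
import cv2,numpy as np
for n in ["top","scene"]:
    f=grab_frame(n); cv2.imwrite(f"pics/{n}0.png",f["frame"]); print(n,f["vertical_fov"],f["cx"],f["cy"],np.round(f["cam_to_world"],3).tolist(), [k for k in f])
    np.savez(f"{n}0.npz",**f)
s=get_state(); print(s)
E
```

```text
pics
top 56.33236690340287 321.57230991163897 205.36094853223733 [[0.008, 0.99, -0.144, 0.386], [-1.0, 0.009, 0.005, -0.028], [0.006, 0.144, 0.99, 1.2], [0.0, 0.0, 0.0, 1.0]] ['frame', 'range_z', 'vertical_fov', 'cx', 'cy', 'cam_to_world']
scene 53.43418225448328 312.12737581146826 199.84835047479586 [[-0.423, -0.631, 0.65, 1.379], [0.906, -0.286, 0.311, 0.368], [-0.01, 0.721, 0.693, 0.946], [0.0, 0.0, 0.0, 1.0]] ['frame', 'range_z', 'vertical_fov', 'cx', 'cy', 'cam_to_world']
{'t': 0.1, 'q': array([-1.01889179e+00,  3.59348021e-01,  1.11748355e-02, -3.04840183e-04,
       -1.22410070e+00, -2.88091901e-01]), 'qd': array([ 0.00044558, -0.0018196 ,  0.00367646,  0.00241177,  0.00020227,
        0.00153774]), 'joint_efforts': array([-2.33376806e-03, -5.84163594e+01,  2.93748862e+01,  7.01525465e+00,
        1.01779494e-02, -6.72638180e-05]), 'eef_pos': array([ 0.17596935, -0.65149519,  0.40380625]), 'ee_rot': array([ 3.14009456e+00, -1.45072353e-04, -2.87788370e+00]), 'force': array([ 0.15597335, -0.36321049,  0.18244884]), 'moment': array([0.0513218 , 0.04175426, 0.02385922]), 'width': 0.08777850373500229}
```

View pics/top0.png

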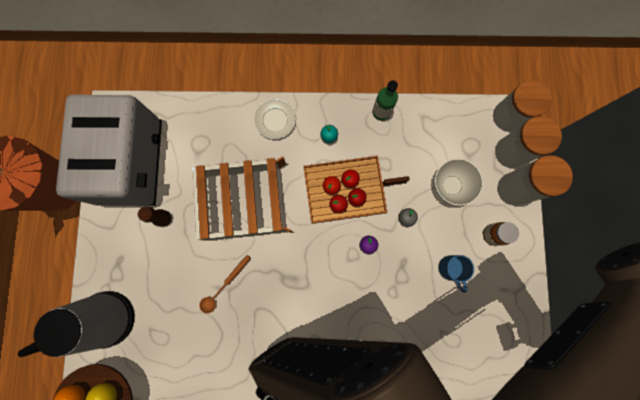

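View pics/scene0.png

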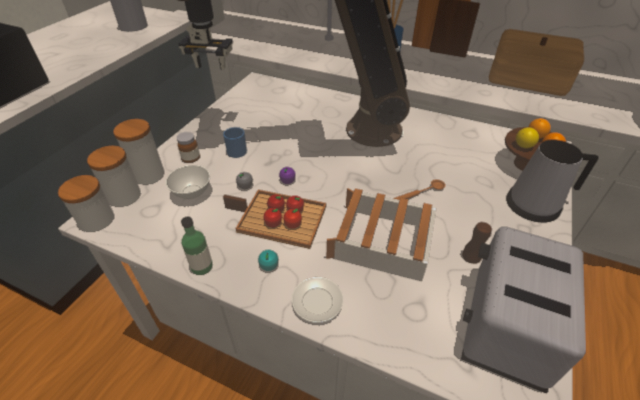

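The top view shows four red apples at about (331,185), (350,178), (338,204) and (357,198), all in the tray centred near (345,188). The tray's fin points right to (408,181) and the keeper is at (240,200), with its mouth facing right. The look-alikes are grey (408,217), purple (368,244) and turquoise (329,134). The apples that are meant are the red ones in the tray.

```bash
cat > h.py <<'E'
import numpy as np, cv2
def K(f): return 200/np.tan(np.radians(float(f["vertical_fov"]))/2)
def cloud(f):
    v,u=np.mgrid[0:400,0:640]; d=f["range_z"]; k=K(f)
    P=np.stack([(u-f["cx"])/k*d,-(v-f["cy"])/k*d,-d],-1); T=f["cam_to_world"]
    return P@T[:3,:3].T+T[:3,3]
def ray(f,uv,z):
    uv=np.atleast_2d(uv).astype(float); k=K(f); T=f["cam_to_world"]
    d=np.c_[(uv[:,0]-f["cx"])/k,-(uv[:,1]-f["cy"])/k,-np.ones(len(uv))]@T[:3,:3].T
    return T[:3,3]+d*((z-T[2,3])/d[:,2])[:,None]
def red(img):
    h=cv2.cvtColor(img,cv2.COLOR_BGR2HSV); 
    return (((h[...,0]<6)|(h[...,0]>172))&(h[...,1]>170)&(h[...,2]>50)).astype(np.uint8)
def apples(f,zmin=.03):
    """axis from cloud: circle fit to high red points"""
    P=cloud(f); m=red(f["frame"]); return P,m
E
python3 - <<'E'
from h import *
for n in ["top","scene"]:
    f=dict(np.load(f"{n}0.npz")); P=cloud(f)
    m=red(f["frame"]); dist=cv2.distanceTransform(m,cv2.DIST_L2,5)
    nn,l,st,c=cv2.connectedComponentsWithStats((dist>2.5).astype(np.uint8))
    for i in range(1,nn):
        if st[i,4]>5: print(n,c[i].round(1),st[i,4],ray(f,c[i],.035 if n=="top" else .034)[0].round(4))
    # table height check
    print("table z",np.median(P[...,2][(abs(P[...,0]-.5)<.05)&(abs(P[...,1]+.0)<.1)]))
f=dict(np.load("top0.npz")); P=cloud(f); h=cv2.cvtColor(f["frame"],cv2.COLOR_BGR2HSV)
# keeper roof slats
roi=np.zeros((400,640),bool); roi[140:260,180:300]=1
m=roi&(P[...,2]>.08)&(P[...,2]<.11); r=cv2.minAreaRect(P[m][:,:2].astype(np.float32)); print("keeper",m.sum(),r,cv2.boxPoints(r).round(4).tolist(),np.median(P[m][:,2]))
roi[:]=0; roi[145:235,295:400]=1
m=roi&(P[...,2]>.0)&(h[...,1]>85)&(h[...,2]>90); m=cv2.morphologyEx(m.astype(np.uint8),cv2.MORPH_OPEN,np.ones((5,5)))
cs,_=cv2.findContours(m,0,2); c=max(cs,key=cv2.contourArea); q=ray(f,c[:,0],.02)[:,:2].astype(np.float32)
r=cv2.minAreaRect(q); print("tray",r,cv2.boxPoints(r).round(4).tolist())
m2=np.zeros((400,640),bool); m2[170:195,386:415]=1; m2&=(P[...,2]>.025)
q=P[m2]; print("fin",len(q),q.mean(0),q.min(0),q.max(0))
cv2.imwrite("pics/crop.png",cv2.resize(f["frame"][120:270,180:430],None,fx=3.2,fy=3.2,interpolation=cv2.INTER_CUBIC))
E
```

```text
top [352.2 178.5] 67 [ 0.6432 -0.1311  0.035 ]
top [333.6 184.5] 60 [ 0.6232 -0.072   0.035 ]
top [358.4 198. ] 69 [ 0.5803 -0.1506  0.035 ]
top [339.8 204.7] 76 [ 0.5585 -0.0915  0.035 ]
table z 0.0009920043292501735
scene [273.6 200.6] 7 [ 0.5788 -0.1571  0.034 ]
scene [293.2 202.2] 13 [ 0.5586 -0.0946  0.034 ]
scene [271.6 215.4] 51 [ 0.6411 -0.1296  0.034 ]
scene [291.8 216.7] 66 [ 0.6194 -0.0684  0.034 ]
table z 0.0029160292921294184
keeper 3367 ((0.5693632960319519, 0.21368257701396942), (0.22928185760974884, 0.2807353436946869), 7.2716064453125) [[0.43790000677108765, 0.3384000062942505], [0.4733999967575073, 0.05990000069141388], [0.7008000016212463, 0.08900000154972076], [0.6653000116348267, 0.36739999055862427]] 0.093684507933536
tray ((0.6130971908569336, -0.10793815553188324), (0.19013015925884247, 0.2464042603969574), 8.562372207641602) [[0.5006999969482422, -0.0003000000142492354], [0.5374000072479248, -0.24390000104904175], [0.7253999710083008, -0.21559999883174896], [0.6887999773025513, 0.02800000086426735]]
fin 139 [ 0.632226  -0.2675109  0.0681866] [ 0.3859208  -0.30769761  0.02507559] [ 0.64886971 -0.02815588  1.20015494]
```

View pics/crop.png

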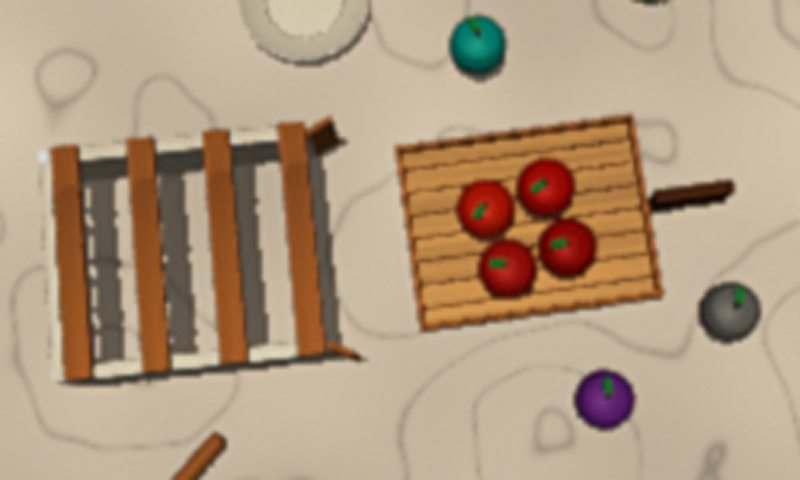

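The apples form a near square of four, so one finger fits in the middle hole. I'll grip diagonally and move apples 1, 4 and 2 outward. First I go above the tray.

>>> send_rows([
  {"offset":[-55.8,40,0],"turn":44},
  {"offset":[-55.8,40,0],"turn":44},
  {"offset":[-55.8,40,0],"turn":44},
  {"offset":[-55.8,40,0],"turn":44},
  {"offset":[-55.8,40,0],"turn":44},
  {"offset":[-55.8,40,0],"turn":44},
  {"offset":[-55.8,40,0],"turn":44},
  {"offset":[-55.8,40,0],"turn":44},
], hand=1)

```text
t: 0.9
eef_pos: [0.4206, -0.352, 0.4046]
ee_rot: [3.142, -0.0, 2.637]
force: [1.3, -0.2, 0.5]
width: 0.088
```

```bash
cat >> h.py <<'E'
def ang(a): return (a+180)%360-180
def rel(s,x,y,z,jaw=None):
    """offset cm/turn deg from measured pose to put grasp point at x,y,z (m), jaw line at world angle jaw (deg)"""
    psi=s["ee_rot"][2]; p=s["eef_pos"]; d=np.array([x,y,z+.159])-p
    xt=np.array([np.cos(psi),np.sin(psi),0]); yt=np.array([np.sin(psi),-np.cos(psi),0])
    turn=None
    if jaw is not None:
        turn=-((jaw+90-np.degrees(psi)+90)%180-90)
    print("off",np.round([d@xt*100,d@yt*100,-d[2]*100],2),"turn",turn,"| t %.2f"%s["t"],"pos",p.round(4),"yaw %.2f"%np.degrees(psi),"F",np.round(s["force"],1),"w %.4f"%s["width"],"q6 %.2f"%s["q"][5])
E
python3 - <<'E'
from station import *
from h import *
rel(get_state(),.61,-.12,.24,61.3)
E
```

```text
off [-5.37 29.46  0.56] turn -0.20113576979136383 | t 0.90 pos [ 0.4206 -0.352   0.4046] yaw 151.10 F [ 1.3 -0.2  0.5] w 0.0880 q6 -1.74
```

>>> send_rows([
  {"offset":[-5.4,29.5,0],"turn":0},
  {"offset":[-5.4,29.5,0],"turn":0},
  {"offset":[-5.4,29.5,0],"turn":0},
  {"offset":[-5.4,29.5,0],"turn":0},
  {"offset":[-5.4,29.5,0],"turn":0},
  {"offset":[-5.4,29.5,0],"turn":0},
  {"offset":[-5.4,29.5,0],"turn":0},
  {"offset":[-5.4,29.5,0],"turn":0},
])

```text
t: 1.7
eef_pos: [0.6102, -0.1203, 0.4037]
ee_rot: [-3.141, -0.002, 2.64]
force: [0.3, -0.8, 0.0]
width: 0.0876
```

Run:
```python
from station import *
from h import *
f=grab_frame("wrist"); np.savez("w0.npz",**f); cv2.imwrite("pics/w0.png",f["frame"]); print(f["vertical_fov"],np.round(f["cam_to_world"],3).tolist())
rel(get_state(),.61,-.12,.24,61.3)
```

```text
60.773664297631086 [[0.482, -0.846, -0.227, 0.55], [0.876, 0.466, 0.125, -0.086], [0.0, -0.259, 0.966, 0.384], [0.0, 0.0, 0.0, 1.0]]
off [0.02 0.13 0.5 ] turn -0.13806694180783552 | t 1.75 pos [ 0.6096 -0.1212  0.404 ] yaw 151.16 F [-0.1  0.   0.5] w 0.0878 q6 -2.19
```

View pics/w0.png

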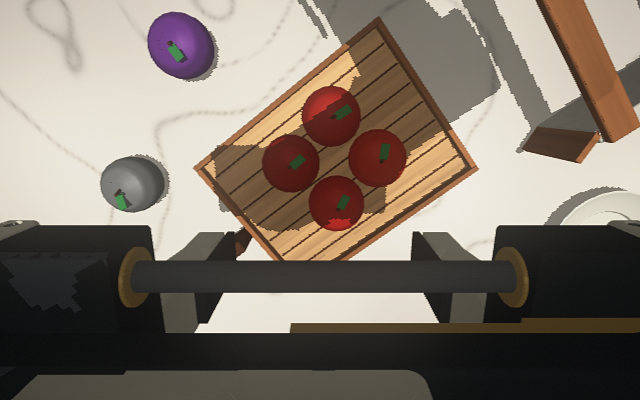

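The wrist view shows the four red apples at about (331,116), (291,163), (377,157) and (337,203) in the tray. The tray corners are at (378,18), (477,168) and (195,168). The grey and purple look-alikes lie outside the tray.

```bash
cat >> h.py <<'E'
def findapples(f,n=4,z=.032,roi=None):
    h=cv2.cvtColor(f["frame"],cv2.COLOR_BGR2HSV)
    m=(((h[...,0]<5)|(h[...,0]>172))&(h[...,1]>165)&(h[...,2]>35)).astype(np.uint8)
    P=cloud(f); m[(P[...,2]<.012)|(P[...,2]>.075)]=0
    m=cv2.morphologyEx(m,cv2.MORPH_OPEN,np.ones((3,3)))
    m=cv2.morphologyEx(m,cv2.MORPH_CLOSE,np.ones((9,9)))
    d=cv2.distanceTransform(m,cv2.DIST_L2,5); out=[]
    for i in range(n):
        _,v,_,c=cv2.minMaxLoc(d)
        if v<5: break
        out.append(np.r_[ray(f,c,z)[0,:2],c,v]); cv2.circle(d,c,int(1.5*v),0,-1)
    return np.array(out),m
E
python3 - <<'E'
from h import *
f=dict(np.load("w0.npz")); a,m=findapples(f); print(a.round(4).tolist()); cv2.imwrite("pics/m.png",m*255)
c=ray(f,[[378,18],[477,168],[195,168]],.02)[:,:2]; print(c.round(4).tolist(),np.linalg.norm(np.diff(c,axis=0),axis=1),"ctr",(c[1]+c[2])/2)
for i in range(4): print([round(float(np.linalg.norm(a[i,:2]-a[j,:2])),4) for j in range(4)])
E
```

```text
[[0.5647, -0.0828, 333.0, 117.0, 27.0], [0.6455, -0.1227, 336.0, 203.0, 26.9659], [0.5889, -0.1421, 294.0, 166.0, 24.969], [0.628, -0.0777, 366.0, 169.0, 16.3907]]
[[0.5039, 0.0001], [0.6876, 0.0283], [0.5406, -0.2389]] [0.18581098 0.30501829] ctr [ 0.61408335 -0.10532171]
[0.0, 0.0902, 0.0641, 0.0635]
[0.0902, 0.0, 0.0598, 0.0483]
[0.0641, 0.0598, 0.0, 0.0754]
[0.0635, 0.0483, 0.0754, 0.0]
```

```bash
cat >> h.py <<'E'
def hough(f,box,r0,r1,n,dmin,p2=15,z=.032):
    x0,y0,x1,y1=box; g=cv2.medianBlur(f["frame"][y0:y1,x0:x1,1],3); g=cv2.resize(g,None,fx=3,fy=3,interpolation=cv2.INTER_CUBIC)
    c=cv2.HoughCircles(g,cv2.HOUGH_GRADIENT,1.5,dmin*3,param1=90,param2=p2,minRadius=r0*3,maxRadius=r1*3)
    if c is None: return []
    return [np.r_[ray(f,q[:2]/3+[x0,y0],z)[0,:2],q/3+[x0,y0,0]] for q in c[0][:n]]
E
python3 - <<'E'
from h import *
f=dict(np.load("w0.npz")); 
a=hough(f,(240,70,430,250),26,33,6,40); v=f["frame"].copy()
for q in a: print(q.round(4).tolist()); cv2.circle(v,(int(q[2]),int(q[3])),int(q[4]),(0,255,0),1)
A=np.array([q[:2] for q in a[:4]]); print(np.linalg.norm(A[:,None]-A[None],axis=2).round(4).tolist())
T=np.array([.6135,-.1065]);t=np.radians(98.56);R=np.array([[np.cos(t),-np.sin(t)],[np.sin(t),np.cos(t)]]); print(((A-T)@R).round(4).tolist())
cv2.imwrite("pics/w0h.png",cv2.resize(v[0:260,180:500],None,fx=2,fy=2))
E
```

```text
[0.5846, -0.1441, 290.25, 163.25, 28.85]
[0.5632, -0.0839, 331.25, 116.25, 29.95]
[0.6451, -0.1228, 335.75, 202.75, 28.3]
[0.6233, -0.0628, 376.75, 158.25, 28.85]
[0.6323, -0.1801, 283.75, 217.25, 31.6]
[0.5831, -0.0277, 390.25, 106.25, 31.05]
[[0.0, 0.0638, 0.0642, 0.0901], [0.0638, 0.0, 0.0907, 0.0637], [0.0642, 0.0907, 0.0, 0.0639], [0.0901, 0.0637, 0.0639, 0.0]]
[[-0.0329, 0.0342], [0.0298, 0.0464], [-0.0209, -0.0289], [0.0418, -0.0162]]
```

View pics/w0h.png

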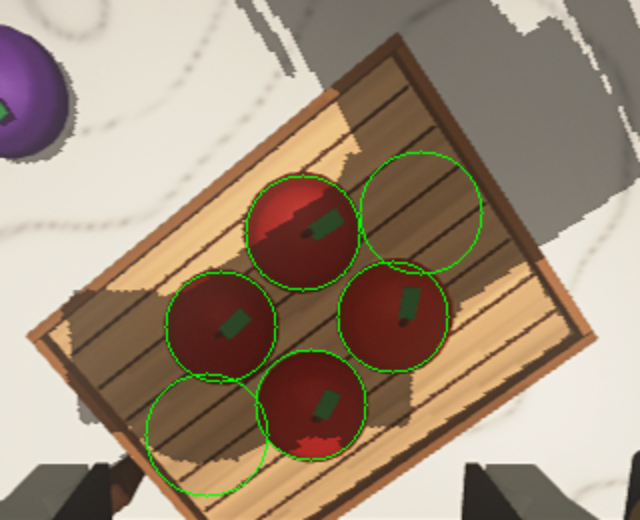

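The circle fits are clean: the four apples form a square with 64 mm sides. I'll approach apple 1 at (0.623,-0.063) with the jaw along the diagonal.

>>> send_rows([
  {"offset":[1.6,5.7,3],"turn":-3.5},
  {"offset":[1.6,5.7,7],"turn":-3.5},
  {"offset":[1.6,5.7,11],"turn":-3.5},
  {"offset":[1.6,5.7,14.3],"turn":-3.5},
  {"offset":[1.6,5.7,14.3],"turn":-3.5},
  {"offset":[1.6,5.7,14.3],"turn":-3.5},
  {"offset":[1.6,5.7,14.3],"turn":-3.5},
], hand=0.57)

```text
t: 2.45
eef_pos: [0.6239, -0.0646, 0.2642]
ee_rot: [3.14, 0.003, 2.698]
force: [-0.3, 0.4, 1.1]
width: 0.069
```

Run:
```python
from station import *
from h import *
f=grab_frame("wrist"); np.savez("w1.npz",**f); cv2.imwrite("pics/w1.png",f["frame"])
rel(get_state(),.6233,-.0628,.036,64.7)
```

```text
off [0.12 0.12 6.93] turn -0.11217583120168229 | t 2.50 pos [ 0.6239 -0.0644  0.2643] yaw 154.59 F [-0.3  0.  -0.5] w 0.0689 q6 -2.22
```

View pics/w1.png

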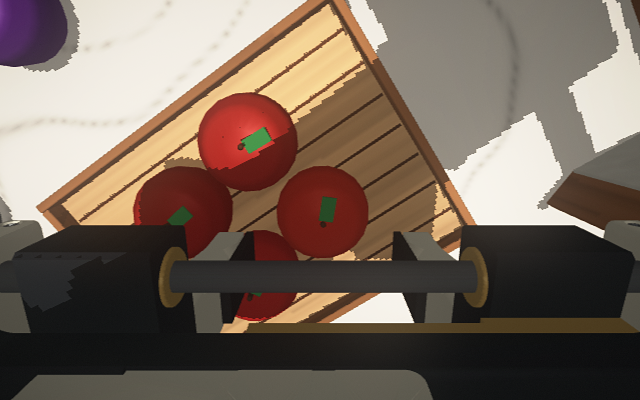

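The wrist view from nearer shows apple 1 at (323,211), between the fingers, with apple 4 at about (183,210) and apple 3 at (248,141). I check the centre and then descend.

Run:
```python
from h import *
f=dict(np.load("w1.npz"))
for q in hough(f,(180,80,400,270),42,52,3,60): print(q.round(4).tolist())
```

```text
[0.6237, -0.0635, 322.25, 212.25, 46.2]
[0.5625, -0.086, 246.75, 142.25, 50.05]
[0.5864, -0.0282, 347.75, 136.75, 50.6]
```

>>> send_rows([
  {"offset":[0.1,0.1,2.5],"turn":0},
  {"offset":[0.1,0.1,4.5],"turn":0},
  {"offset":[0.1,0.1,6],"turn":0},
  {"offset":[0.1,0.1,6.8],"turn":0},
  {"offset":[0.1,0.1,6.8],"turn":0},
])

```text
t: 3.0
eef_pos: [0.6228, -0.0627, 0.194]
ee_rot: [3.142, 0.0, 2.698]
force: [0.4, -0.4, -0.3]
width: 0.0683
```

>>> send_rows([
  {"offset":[0,0,0],"turn":0},
  {"offset":[0,0,0],"turn":0},
  {"offset":[0,0,0],"turn":0},
  {"offset":[0,0,0],"turn":0},
  {"offset":[0,0,0],"turn":0},
], hand=0, squeeze=12)

```text
t: 3.5
eef_pos: [0.6232, -0.0625, 0.195]
ee_rot: [3.141, 0.002, 2.699]
force: [0.5, 0.1, 6.5]
width: 0.0588
```

```bash
cat >> h.py <<'E'
T=np.array([.6135,-.1065]);TH=98.56;_t=np.radians(TH);R=np.array([[np.cos(_t),-np.sin(_t)],[np.sin(_t),np.cos(_t)]])
def tw(x,y): return T+R@np.array([x,y])
E
python3 - <<'E'
from station import *
from h import *
s=get_state(); print(((s["eef_pos"][:2]-T)@R).round(4)); p=tw(.058,-.040); print(p); rel(s,*p,.046,64.7)
E
```

```text
[ 0.042  -0.0162]
[ 0.64442141 -0.04319229]
off [-1.08  2.66 -1.  ] turn -0.060871969566306916 | t 3.50 pos [ 0.6232 -0.0625  0.195 ] yaw 154.64 F [0.5 0.1 6.5] w 0.0588 q6 -2.23
```

>>> send_rows([
  {"offset":[0,0,-1],"turn":0},
  {"offset":[-0.4,0.9,-1],"turn":0},
  {"offset":[-0.8,2,-1],"turn":0},
  {"offset":[-1.1,2.7,-1],"turn":0},
  {"offset":[-1.1,2.7,-1],"turn":0},
  {"offset":[-1.1,2.7,-0.4],"turn":0},
  {"offset":[-1.1,2.7,0],"turn":0},
  {"offset":[-1.1,2.7,0],"turn":0},
])

```text
t: 4.3
eef_pos: [0.6442, -0.043, 0.1937]
ee_rot: [3.142, 0.0, 2.699]
force: [0.2, 0.8, 1.8]
width: 0.0591
```

>>> send_rows([
  {"offset":[0,0,0],"turn":0},
  {"offset":[0,0,0],"turn":0},
  {"offset":[0,0,0],"turn":0},
  {"offset":[0,0,-2],"turn":0},
  {"offset":[0,0,-5],"turn":0},
  {"offset":[0,0,-8],"turn":0},
  {"offset":[0,0,-8],"turn":0},
], hand=0.57)

```text
t: 5.0
eef_pos: [0.6456, -0.0429, 0.2783]
ee_rot: [3.138, 0.006, 2.699]
force: [-0.1, -0.0, -0.3]
width: 0.0687
```

Run:
```python
from station import *
from h import *
rel(get_state(),.5846,-.1441,.115,64.7)
```

```text
off [  1.18 -11.76   0.43] turn -0.04424484561920394 | t 5.00 pos [ 0.6456 -0.0429  0.2783] yaw 154.66 F [-0.1 -0.  -0.3] w 0.0687 q6 -2.25
```

>>> send_rows([
  {"offset":[1.2,-4,0],"turn":0},
  {"offset":[1.2,-8,0],"turn":0},
  {"offset":[1.2,-11.8,0],"turn":0},
  {"offset":[1.2,-11.8,0],"turn":0},
  {"offset":[1.2,-11.8,0],"turn":0},
])

```text
t: 5.5
eef_pos: [0.5823, -0.1453, 0.2735]
ee_rot: [-3.142, -0.0, 2.697]
force: [0.3, 0.4, -0.8]
width: 0.0688
```

Run:
```python
from station import *
from h import *
f=grab_frame("wrist"); np.savez("w2.npz",**f); v=f["frame"].copy()
for q in hough(f,(150,60,640,280),38,50,5,60): print(q.round(4).tolist(),((q[:2]-T)@R).round(4)); cv2.circle(v,(int(q[2]),int(q[3])),int(q[4]),(0,255,0),1)
cv2.imwrite("pics/w2.png",v)
rel(get_state(),.5846,-.1441,.036,64.7)
```

```text
[0.5638, -0.0834, 395.25, 146.25, 47.5] [0.0302 0.0457]
[0.5859, -0.1438, 325.75, 213.75, 44.75] [-0.0328  0.0329]
[0.6417, -0.0447, 490.25, 224.25, 41.4] [ 0.0569 -0.0371]
[0.5801, -0.0227, 492.75, 128.25, 49.7] [0.0878 0.0205]
[0.5628, -0.1969, 241.25, 216.75, 45.85] [-0.0819  0.0635]
off [-0.15  0.12  7.85] turn -0.13198178071496613 | t 5.55 pos [ 0.5828 -0.1446  0.2735] yaw 154.57 F [-1.1  0.6 -0. ] w 0.0689 q6 -2.10
```

View pics/w2.png

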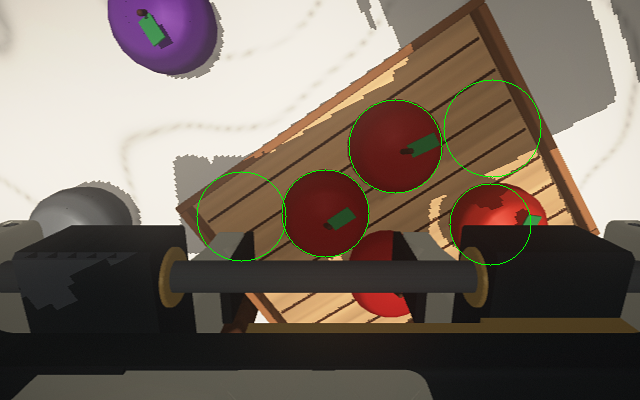

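The view shows apple 4 at (326,214) under the gripper, apple 3 unmoved at (395,146), and apple 1 moved out to about (500,225). Next I grip apple 4.

>>> send_rows([
  {"offset":[-0.2,0.2,2.5],"turn":0},
  {"offset":[-0.2,0.2,5],"turn":0},
  {"offset":[-0.2,0.2,7],"turn":0},
  {"offset":[-0.2,0.2,7.8],"turn":0},
  {"offset":[-0.2,0.2,7.8],"turn":0},
])

```text
t: 6.05
eef_pos: [0.5854, -0.1427, 0.1944]
ee_rot: [-3.14, -0.002, 2.699]
force: [-0.1, -0.2, 0.5]
width: 0.069
```

>>> send_rows([
  {"offset":[0,0,0],"turn":0},
  {"offset":[0,0,0],"turn":0},
  {"offset":[0,0,0],"turn":0},
  {"offset":[0,0,0],"turn":0},
  {"offset":[0,0,0],"turn":0},
], hand=0)

```text
t: 6.55
eef_pos: [0.5859, -0.1433, 0.1966]
ee_rot: [3.141, 0.002, 2.699]
force: [0.2, 0.8, 3.6]
width: 0.0585
```

>>> send_rows([
  {"offset":[0,0,-1],"turn":0},
  {"offset":[-0.4,-0.9,-1],"turn":0},
  {"offset":[-0.8,-2,-1],"turn":0},
  {"offset":[-1,-2.6,-1],"turn":0},
  {"offset":[-1,-2.6,-1],"turn":0},
  {"offset":[-1,-2.6,-0.4],"turn":0},
  {"offset":[-1,-2.6,0],"turn":0},
  {"offset":[-1,-2.6,0],"turn":0},
])

```text
t: 7.35
eef_pos: [0.5833, -0.1713, 0.1954]
ee_rot: [-3.141, -0.0, 2.699]
force: [-0.3, -0.9, 1.7]
width: 0.0591
```

>>> send_rows([
  {"offset":[0,0,0],"turn":0},
  {"offset":[0,0,0],"turn":0},
  {"offset":[0,0,0],"turn":0},
  {"offset":[0,0,-2],"turn":0},
  {"offset":[0,0,-5],"turn":0},
  {"offset":[0,0,-8],"turn":0},
  {"offset":[0,0,-8],"turn":0},
], hand=0.57)

```text
t: 8.05
eef_pos: [0.5849, -0.1712, 0.2801]
ee_rot: [3.139, 0.007, 2.7]
force: [0.1, -0.0, 0.7]
width: 0.0689
```

Run:
```python
from station import *
from h import *
rel(get_state(),.6451,-.1228,.115,118.6)
```

```text
off [-3.37  6.95  0.61] turn -53.92754137281162 | t 8.05 pos [ 0.5849 -0.1712  0.2801] yaw 154.67 F [ 0.1 -0.   0.7] w 0.0689 q6 -2.05
```

>>> send_rows([
  {"offset":[-1,2,0],"turn":-8},
  {"offset":[-2,4,0],"turn":-16},
  {"offset":[-3.4,7,0],"turn":-24},
  {"offset":[-3.4,7,0],"turn":-32},
  {"offset":[-3.4,7,0],"turn":-40},
  {"offset":[-3.4,7,0],"turn":-48},
  {"offset":[-3.4,7,0],"turn":-54},
  {"offset":[-3.4,7,0],"turn":-54},
])

```text
t: 8.85
eef_pos: [0.644, -0.1223, 0.2751]
ee_rot: [3.141, -0.0, -2.641]
force: [0.3, 0.6, 0.4]
width: 0.0686
```

Run:
```python
from station import *
from h import *
f=grab_frame("wrist"); np.savez("w3.npz",**f); v=f["frame"].copy()
for q in hough(f,(150,0,640,280),38,50,6,60): print(q.round(4).tolist(),((q[:2]-T)@R).round(4)); cv2.circle(v,(int(q[2]),int(q[3])),int(q[4]),(0,255,0),1)
cv2.imwrite("pics/w3.png",v)
rel(get_state(),.6451,-.1228,.036,118.6)
```

```text
[0.6455, -0.1226, 321.25, 210.25, 43.65] [-0.0207 -0.0293]
[0.5815, -0.1697, 304.25, 90.25, 49.15] [-0.0577  0.041 ]
[0.5614, -0.0848, 435.25, 127.75, 49.7] [0.0292 0.0483]
[0.6345, -0.2019, 222.25, 140.25, 47.5] [-0.0975 -0.0066]
[0.6426, -0.0446, 419.25, 256.75, 38.9] [ 0.0569 -0.038 ]
[0.5301, -0.0301, 533.25, 125.75, 39.25] [0.088  0.0711]
off [-0.08 -0.09  8.02] turn -0.11650699234888862 | t 8.90 pos [ 0.644  -0.1224  0.2752] yaw -151.52 F [ 1.  -0.5  0.4] w 0.0688 q6 -1.18
```

View pics/w3.png

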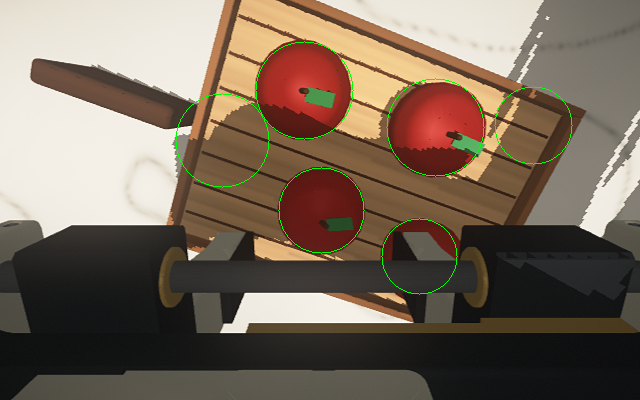

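Apple 2 is at (321,210) under the gripper. Apples 4 (304,90) and 3 (435,128) stand apart, and the fin shows at (115,95). Next I grip apple 2 and move it out.

>>> send_rows([
  {"offset":[-0.1,-0.1,2.5],"turn":0},
  {"offset":[-0.1,-0.1,5],"turn":0},
  {"offset":[-0.1,-0.1,7],"turn":0},
  {"offset":[-0.1,-0.1,7.9],"turn":0},
  {"offset":[-0.1,-0.1,7.9],"turn":0},
])

```text
t: 9.4
eef_pos: [0.6449, -0.123, 0.1953]
ee_rot: [3.14, -0.002, -2.644]
force: [0.4, 0.7, -0.4]
width: 0.0688
```

>>> send_rows([
  {"offset":[0,0,0],"turn":0},
  {"offset":[0,0,0],"turn":0},
  {"offset":[0,0,0],"turn":0},
  {"offset":[0,0,0],"turn":0},
  {"offset":[0,0,0],"turn":0},
], hand=0)

```text
t: 9.9
eef_pos: [0.6459, -0.1229, 0.1979]
ee_rot: [-3.141, 0.002, -2.642]
force: [-0.3, 0.8, 6.5]
width: 0.0587
```

>>> send_rows([
  {"offset":[0,0,-1],"turn":0},
  {"offset":[-0.3,-0.9,-1],"turn":0},
  {"offset":[-0.6,-2,-1],"turn":0},
  {"offset":[-0.8,-2.6,-1],"turn":0},
  {"offset":[-0.8,-2.6,-1],"turn":0},
  {"offset":[-0.8,-2.6,-0.4],"turn":0},
  {"offset":[-0.8,-2.6,0],"turn":0},
  {"offset":[-0.8,-2.6,0],"turn":0},
])

```text
t: 10.7
eef_pos: [0.6648, -0.1418, 0.1966]
ee_rot: [-3.141, -0.0, -2.642]
force: [-1.7, -1.8, 1.9]
width: 0.0584
```

>>> send_rows([
  {"offset":[0,0,0],"turn":0},
  {"offset":[0,0,0],"turn":0},
  {"offset":[0,0,0],"turn":0},
  {"offset":[0,0,-2],"turn":0},
  {"offset":[0,0,-5],"turn":0},
  {"offset":[0,0,-8],"turn":0},
  {"offset":[0,0,-12],"turn":0},
  {"offset":[0,0,-12],"turn":0},
], hand=0.57)

```text
t: 11.5
eef_pos: [0.6666, -0.1421, 0.3232]
ee_rot: [-3.136, 0.008, -2.641]
force: [0.6, -0.3, 0.7]
width: 0.0691
```

Run:
```python
from station import *
from h import *
p=tw(-.185,0); print(p); rel(get_state(),*p,.12,TH-90)
```

```text
[ 0.64103633 -0.2894392 ]
off [  9.31 -11.7    4.42] turn -69.88162560716842 | t 11.50 pos [ 0.6666 -0.1421  0.3232] yaw -151.32 F [ 0.6 -0.3  0.7] w 0.0691 q6 -1.15
```

>>> send_rows([
  {"offset":[2,-3,0],"turn":-8.5},
  {"offset":[4,-6,0],"turn":-17},
  {"offset":[7,-9,0],"turn":-25.5},
  {"offset":[9.3,-11.7,0],"turn":-34},
  {"offset":[9.3,-11.7,0],"turn":-42.5},
  {"offset":[9.3,-11.7,0],"turn":-51},
  {"offset":[9.3,-11.7,0],"turn":-59.5},
  {"offset":[9.3,-11.7,0],"turn":-68},
])

```text
t: 12.3
eef_pos: [0.6391, -0.2894, 0.3164]
ee_rot: [3.141, 0.0, -1.45]
force: [-0.2, 0.4, -0.2]
width: 0.0687
```

>>> send_rows([
  {"offset":[0,0,2],"turn":-2},
  {"offset":[0,0,2],"turn":-2},
  {"offset":[0,0,2],"turn":-2},
])

```text
t: 12.6
eef_pos: [0.6392, -0.2891, 0.2963]
ee_rot: [3.14, 0.0, -1.422]
force: [-0.4, 0.2, 0.6]
width: 0.0688
```

Run:
```python
from station import *
from h import *
f=grab_frame("wrist"); np.savez("w4.npz",**f); g=grab_frame("top"); np.savez("t4.npz",**g)
v=cv2.resize(f["frame"],(480,300)); w=cv2.resize(g["frame"][120:270,180:430],(500,300),interpolation=cv2.INTER_CUBIC)
cv2.imwrite("pics/w4.png",np.vstack([np.hstack([v,np.zeros((300,20,3),np.uint8)]),w]))
rel(get_state(),*tw(-.185,0),.12,TH-90)
```

```text
off [ 0.04 -0.14  1.84] turn 0.006481628532185368 | t 12.70 pos [ 0.6396 -0.2892  0.2974] yaw -81.43 F [-0.  -0.3 -0.1] w 0.0686 q6 0.30
```

View pics/w4.png

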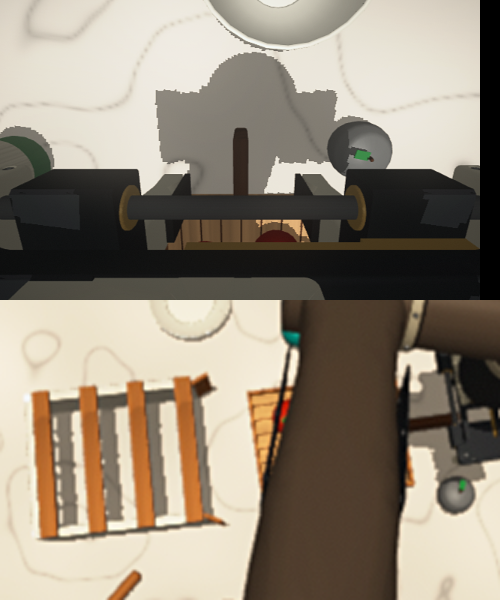

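The composite shows the fin centred under the gripper at about (240,160), with the grey look-alike to its right at (360,150). In the top crop the arm hides the tray, and the keeper is fully visible.

Run:
```python
from station import *
from h import *
f=dict(np.load("w4.npz")); h=cv2.cvtColor(f["frame"],cv2.COLOR_BGR2HSV)
# fin end edges in wrist rows 175-225
k=f["frame"].astype(int)
for r in range(180,230,10):
    row=h[r,300:345]; m=(row[:,1]>90)&(row[:,2]<110); u=np.where(m)[0]+300
    if len(u): print(r,u.min(),u.max(),((ray(f,[u.mean(),r],.056)[0,:2]-T)@R).round(4))
gr=ray(f,[360/480*640,150/300*400],.03)[0,:2]; print("grey",gr,((gr-T)@R).round(4))
g=dict(np.load("t4.npz")); hh=cv2.cvtColor(g["frame"],cv2.COLOR_BGR2HSV)
m=(hh[...,0]<18)&(hh[...,1]>140)&(hh[...,2]>90); m=m.astype(np.uint8); m[:150]=0; m[245:]=0; m[:,:190]=0; m[:,280:]=0
n,l,st,c=cv2.connectedComponentsWithStats(m)
for i in range(1,n):
    if st[i,4]>100:
        v,u=np.where(l==i); q=ray(g,np.c_[u,v],.095)[:,:2].astype(np.float32); r=cv2.minAreaRect(q); print("slat",st[i].tolist(),np.round(r[0],4),np.round(r[1],4),round(r[2],2))
s=grab_frame("scene"); np.savez("s4.npz",**s)
for q in hough(s,(225,180,345,260),8,12,8,12,p2=10): print(q.round(4).tolist(),((q[:2]-T)@R).round(4))
```

```text
180 329 329 [-0.2055  0.0049]
190 311 329 [-0.1987 -0.0008]
200 311 329 [-0.1918 -0.0011]
210 311 329 [-0.1847 -0.0011]
220 311 329 [-0.1776 -0.0011]
grey [ 0.52314825 -0.3063957 ] [-0.1842  0.1191]
slat [267, 159, 13, 72, 576] [0.5802 0.1124] [0.2168 0.0365] 1.38
slat [243, 161, 14, 73, 596] [0.5722 0.182 ] [0.2212 0.0273] 6.25
slat [220, 163, 13, 74, 588] [0.564  0.2527] [0.2212 0.0255] 6.38
slat [196, 166, 13, 73, 605] [0.5558 0.3231] [0.2204 0.0251] 6.57
[0.6518, -0.0399, 295.25, 226.75, 10.0] [ 0.0601 -0.0478]
[0.7951, -0.0548, 268.25, 258.75, 9.8] [ 0.0241 -0.1873]
[0.569, -0.0872, 293.75, 205.25, 11.1] [0.0257 0.0411]
[0.5925, -0.2196, 255.25, 198.25, 10.05] [-0.1087  0.0376]
[0.474, -0.0969, 303.75, 186.75, 11.7] [0.0302 0.1366]
[0.6158, 0.0593, 329.25, 228.75, 10.6] [ 0.1637 -0.0269]
[0.5884, -0.0148, 311.25, 215.75, 11.7] [0.0944 0.0111]
[0.5356, -0.025, 315.25, 204.25, 11.15] [0.0921 0.0649]
```

Keeper: centre (0.568, 0.218), yaw about 96.55°, from the slats. The fin is within 1 mm of where I expected it, so I descend and pinch.

>>> send_rows([
  {"offset":[0,-0.2,3],"turn":0},
  {"offset":[0,-0.2,6],"turn":0},
  {"offset":[0,-0.2,8.5],"turn":0},
  {"offset":[0,-0.2,9.6],"turn":0},
  {"offset":[0,-0.2,9.6],"turn":0},
  {"offset":[0,-0.2,9.6],"turn":0},
], hand=-0.1)

```text
t: 13.35
eef_pos: [0.6419, -0.289, 0.202]
ee_rot: [-3.14, -0.001, -1.42]
force: [0.4, 0.7, 1.0]
width: 0.0395
```

>>> send_rows([
  {"offset":[0,0,0],"turn":0},
  {"offset":[0,0,0],"turn":0},
  {"offset":[0,0,0],"turn":0},
  {"offset":[0,0,0],"turn":0},
  {"offset":[0,0,0],"turn":0},
  {"offset":[0,0,0],"turn":0},
  {"offset":[0,0,0],"turn":0},
], hand=-1, squeeze=30)

```text
t: 14.05
eef_pos: [0.6413, -0.2889, 0.2013]
ee_rot: [-3.141, -0.0, -1.42]
force: [-1.4, 0.8, 5.7]
width: 0.0138
```

```bash
cat >> h.py <<'E'
KC=np.array([.568,.2177]);KY=96.55;_k=np.radians(KY);RK=np.array([[np.cos(_k),-np.sin(_k)],[np.sin(_k),np.cos(_k)]])
def kw(x,y=0): return KC+RK@np.array([x,y])
E
python3 - <<'E'
from station import *
from h import *
s=get_state(); print(((s["eef_pos"][:2]-KC)@RK).round(4), ((s["eef_pos"][:2]-T)@R).round(4))
rel(s,*kw(-.185-.30),.042,KY-90)
rel(s,*kw(-.185),.042,KY-90)
E
```

```text
[-0.5117 -0.015 ] [-0.1845 -0.0003]
off [-2.72  1.4   0.03] turn 2.078990785008614 | t 14.05 pos [ 0.6413 -0.2889  0.2013] yaw -81.37 F [-1.4  0.8  5.7] w 0.0138 q6 0.30
off [-3.27e+01  3.20e-01  3.00e-02] turn 2.078990785008614 | t 14.05 pos [ 0.6413 -0.2889  0.2013] yaw -81.37 F [-1.4  0.8  5.7] w 0.0138 q6 0.30
```

>>> send_rows([
  {"offset":[-0.2,0.1,0],"turn":0.2},
  {"offset":[-0.5,0.3,0],"turn":0.5},
  {"offset":[-0.9,0.5,0],"turn":0.8},
  {"offset":[-1.4,0.7,0],"turn":1.1},
  {"offset":[-1.9,1,0],"turn":1.5},
  {"offset":[-2.4,1.2,0],"turn":1.8},
  {"offset":[-2.6,1.3,0],"turn":2},
  {"offset":[-2.7,1.4,0],"turn":2.1},
])

```text
t: 14.85
eef_pos: [0.6241, -0.2647, 0.2014]
ee_rot: [-3.139, -0.001, -1.457]
force: [2.9, -5.0, 2.2]
width: 0.0139
```

Run:
```python
from station import *
from h import *
g=grab_frame("top"); s=grab_frame("scene"); np.savez("t5.npz",**g); np.savez("s5.npz",**s)
st=get_state(); print(((st["eef_pos"][:2]-KC)@RK).round(4)); rel(st,*kw(-.185),.042,KY-90)
v=cv2.resize(g["frame"][140:250,180:420],(640,293),interpolation=cv2.INTER_CUBIC); w=cv2.resize(s["frame"][160:300,210:450],(514,300),interpolation=cv2.INTER_CUBIC)
cv2.imwrite("pics/c5.png",np.vstack([v,cv2.copyMakeBorder(w,0,0,0,126,0)]))
```

```text
[-0.4856 -0.0006]
off [-3.006e+01  8.000e-02  3.000e-02] turn -0.0408102113947848 | t 14.95 pos [ 0.624  -0.2646  0.2013] yaw -83.49 F [ 1.8 -3.4  3.1] w 0.0135 q6 0.23
```

View pics/c5.png

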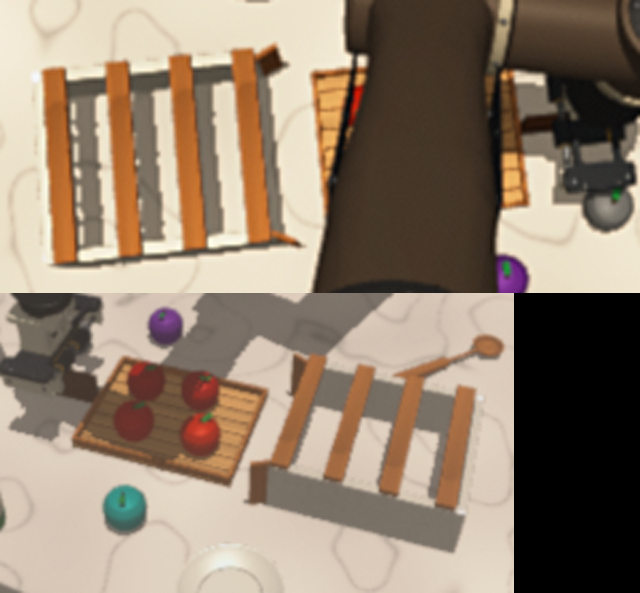

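The top crop shows the tray aligned ahead of the keeper. The scene crop shows four apples apart at (146,380), (201,391), (134,420) and (200,434). I check the gaps and the tray's alignment from the scene camera before sliding.

Run:
```python
from h import *
s=dict(np.load("s5.npz")); g=dict(np.load("t5.npz"))
px=np.array([[146,380],[201,391],[134,420],[200,434]]); uv=np.c_[px[:,0]/2.142+210,(px[:,1]-293)/2.142+160]
A=ray(s,uv,.032)[:,:2]; print("apples keeper frame",((A-KC)@RK).round(3).tolist()); print(np.linalg.norm(A[:,None]-A[None],axis=2).round(3).tolist())
P=cloud(s); h=cv2.cvtColor(s["frame"],cv2.COLOR_BGR2HSV)
m=((h[...,1]>75)&(h[...,2]>40)).astype(np.uint8); z=np.zeros_like(m); z[188:252,243:338]=1; m&=z
m=cv2.morphologyEx(m,cv2.MORPH_OPEN,np.ones((3,3)))
n,l,st,c=cv2.connectedComponentsWithStats(m); i=1+np.argmax(st[1:,4]); v,u=np.where(l==i)
q=((ray(s,np.c_[u,v],.02)[:,:2]-KC)@RK).astype(np.float32)
for nm,Q in [("front",q[q[:,0]>-.35])]:
    r=cv2.minAreaRect(q); print("tray scene",r)
for t_,f,b in [("top",g,[[313,72],[513,70],[527,205]])]:
    b=np.array(b); c=ray(f,b/2.6667+[180,140],.02)[:,:2]; print(t_,((c-KC)@RK).round(4).tolist())
# keeper wall tops in scene: front(near) outer wall corners
b=np.array([[267,497],[458,550]]); 
b=np.array([[300,357],[325,357],[272,464],[481,397],[462,505]]); c=ray(s,np.c_[b[:,0]/2.142+210,(b[:,1]-293)/2.142+160],.09)[:,:2]; print(((c-KC)@RK).round(4).tolist())
```

```text
apples keeper frame [[-0.36, 0.038], [-0.271, 0.042], [-0.345, -0.046], [-0.243, -0.042]]
[[0.0, 0.089, 0.086, 0.142], [0.089, 0.0, 0.115, 0.089], [0.086, 0.115, 0.0, 0.102], [0.142, 0.089, 0.102, 0.0]]
tray scene ((-0.3304199278354645, -0.005837194621562958), (0.30646100640296936, 0.21081124246120453), 0.27702420949935913)
top [[-0.1845, -0.0944], [-0.4267, -0.0714], [-0.4225, 0.0943]]
[[-0.1335, 0.1], [-0.0982, 0.1114], [-0.1162, -0.1131], [0.1307, 0.097], [0.1284, -0.1043]]
```

All gaps are at least 26 mm and the tray lines up with the keeper. Now I slide it in steps and watch the force.

>>> send_rows([
  {"offset":[-0.2,0,0],"turn":0},
  {"offset":[-0.6,0,0],"turn":0},
  {"offset":[-1.2,0,0],"turn":0},
  {"offset":[-1.8,0,0],"turn":0},
  {"offset":[-2.4,0,0],"turn":0},
  {"offset":[-3,0,0],"turn":0},
  {"offset":[-3.6,0,0],"turn":0},
  {"offset":[-4.2,0,0],"turn":0},
])

```text
t: 15.75
eef_pos: [0.6189, -0.2232, 0.2013]
ee_rot: [-3.141, -0.001, -1.457]
force: [1.0, -5.8, 4.0]
width: 0.0138
```

>>> send_rows([
  {"offset":[-0.5,0,0],"turn":0},
  {"offset":[-1,0,0],"turn":0},
  {"offset":[-1.5,0,0],"turn":0},
  {"offset":[-2,0,0],"turn":0},
  {"offset":[-2.5,0,0],"turn":0},
  {"offset":[-3,0,0],"turn":0},
  {"offset":[-3.4,0,0],"turn":0},
  {"offset":[-3.6,0,0],"turn":0},
])

```text
t: 16.55
eef_pos: [0.6148, -0.1873, 0.2013]
ee_rot: [-3.141, -0.001, -1.457]
force: [1.2, -6.9, 5.0]
width: 0.0141
```

Run:
```python
from station import *
from h import *
st=get_state(); print(((st["eef_pos"][:2]-KC)@RK).round(4)); rel(st,*kw(-.185),.042,KY-90); print(st["moment"])
```

```text
[-4.077e-01 -3.000e-04]
off [-22.27   0.03   0.03] turn -0.010199260880483507 | t 16.55 pos [ 0.6148 -0.1873  0.2013] yaw -83.46 F [ 1.2 -6.9  5. ] w 0.0141 q6 0.11
[-2.48418457 -0.07228284  0.02291093]
```

>>> send_rows([
  {"offset":[-0.3,0,0],"turn":0},
  {"offset":[-0.8,0,0],"turn":0},
  {"offset":[-1.4,0,0],"turn":0},
  {"offset":[-2,0,0],"turn":0},
  {"offset":[-2.6,0,0],"turn":0},
  {"offset":[-3.2,0,0],"turn":0},
  {"offset":[-3.8,0,0],"turn":0},
  {"offset":[-4.4,0,0],"turn":0},
])

```text
t: 17.35
eef_pos: [0.6098, -0.1436, 0.2013]
ee_rot: [-3.141, -0.001, -1.457]
force: [0.8, -6.6, 4.7]
width: 0.0136
```

>>> send_rows([
  {"offset":[-0.6,0,0],"turn":0},
  {"offset":[-1.2,0,0],"turn":0},
  {"offset":[-1.8,0,0],"turn":0},
  {"offset":[-2.4,0,0],"turn":0},
  {"offset":[-3,0,0],"turn":0},
  {"offset":[-3.6,0,0],"turn":0},
  {"offset":[-4.1,0,0],"turn":0},
  {"offset":[-4.4,0,0],"turn":0},
])

```text
t: 18.15
eef_pos: [0.6047, -0.0998, 0.2013]
ee_rot: [-3.141, -0.001, -1.457]
force: [0.7, -7.3, 6.6]
width: 0.014
```

Run:
```python
from station import *
from h import *
st=get_state(); print(((st["eef_pos"][:2]-KC)@RK).round(4)); rel(st,*kw(-.185),.042,KY-90); print(st["moment"])
```

```text
[-3.197e-01 -2.000e-04]
off [-13.47   0.03   0.03] turn -0.014343229638029698 | t 18.15 pos [ 0.6047 -0.0998  0.2013] yaw -83.46 F [ 0.7 -7.3  6.6] w 0.0140 q6 -0.04
[-2.63018789 -0.15545641  0.02162122]
```

No binding so far. I continue to about 15 mm short of home.

>>> send_rows([
  {"offset":[-0.3,0,0],"turn":0},
  {"offset":[-0.8,0,0],"turn":0},
  {"offset":[-1.4,0,0],"turn":0},
  {"offset":[-2.1,0,0],"turn":0},
  {"offset":[-2.8,0,0],"turn":0},
  {"offset":[-3.5,0,0],"turn":0},
  {"offset":[-4.2,0,0],"turn":0},
  {"offset":[-4.9,0,0],"turn":0},
])

```text
t: 18.95
eef_pos: [0.5991, -0.0513, 0.2013]
ee_rot: [-3.142, -0.001, -1.457]
force: [0.6, -7.3, 6.4]
width: 0.0138
```

>>> send_rows([
  {"offset":[-0.7,0,0],"turn":0},
  {"offset":[-1.4,0,0],"turn":0},
  {"offset":[-2.1,0,0],"turn":0},
  {"offset":[-2.8,0,0],"turn":0},
  {"offset":[-3.5,0,0],"turn":0},
  {"offset":[-4.2,0,0],"turn":0},
  {"offset":[-4.8,0,0],"turn":0},
  {"offset":[-5.2,0,0],"turn":0},
])

```text
t: 19.75
eef_pos: [0.5931, 0.0004, 0.2013]
ee_rot: [3.141, -0.001, -1.457]
force: [1.6, -9.0, 7.5]
width: 0.0137
```

>>> send_rows([
  {"offset":[-0.2,0,0],"turn":0},
  {"offset":[-0.5,0,0],"turn":0},
  {"offset":[-0.8,0,0],"turn":0},
  {"offset":[-1.1,0,0],"turn":0},
  {"offset":[-1.4,0,0],"turn":0},
  {"offset":[-1.6,0,0],"turn":0},
  {"offset":[-1.8,0,0],"turn":0},
  {"offset":[-1.8,0,0],"turn":0},
])

```text
t: 20.55
eef_pos: [0.591, 0.0182, 0.2013]
ee_rot: [3.141, -0.001, -1.457]
force: [-0.6, -6.0, 7.8]
width: 0.0138
```

Run:
```python
from station import *
from h import *
st=get_state(); print(((st["eef_pos"][:2]-KC)@RK).round(4)); rel(st,*kw(-.185),.042,KY-90); print(st["moment"])
```

```text
[-2.008e-01 -1.000e-04]
off [-1.58  0.01  0.03] turn -0.02703707295171398 | t 20.55 pos [0.591  0.0182 0.2013] yaw -83.48 F [-0.6 -6.   7.8] w 0.0138 q6 -0.25
[-2.25837272 -0.13415598 -0.02362226]
```

>>> send_rows([
  {"offset":[-0.1,0,0],"turn":0},
  {"offset":[-0.3,0,0],"turn":0},
  {"offset":[-0.5,0,0],"turn":0},
  {"offset":[-0.7,0,0],"turn":0},
  {"offset":[-0.9,0,0],"turn":0},
  {"offset":[-1.1,0,0],"turn":0},
  {"offset":[-1.3,0,0],"turn":0},
  {"offset":[-1.4,0,0],"turn":0},
])

```text
t: 21.35
eef_pos: [0.5894, 0.0319, 0.2013]
ee_rot: [3.141, -0.001, -1.457]
force: [1.2, -8.6, 7.1]
width: 0.0138
```

>>> send_rows([
  {"offset":[-0.1,0,0],"turn":0},
  {"offset":[-0.15,0,0],"turn":0},
  {"offset":[-0.2,0,0],"turn":0},
])

```text
t: 21.65
eef_pos: [0.5892, 0.0338, 0.2013]
ee_rot: [3.141, -0.001, -1.457]
force: [1.1, -8.7, 8.3]
width: 0.0137
```

No contact yet (about -9 N is plain friction). I go on in small steps.

>>> send_rows([
  {"offset":[-0.05,0,0],"turn":0},
  {"offset":[-0.1,0,0],"turn":0},
  {"offset":[-0.15,0,0],"turn":0},
])

```text
t: 21.95
eef_pos: [0.589, 0.0352, 0.2013]
ee_rot: [3.141, -0.001, -1.457]
force: [0.9, -9.6, 7.6]
width: 0.0138
```

>>> send_rows([
  {"offset":[-0.05,0,0],"turn":0},
  {"offset":[-0.1,0,0],"turn":0},
  {"offset":[-0.15,0,0],"turn":0},
])

```text
t: 22.25
eef_pos: [0.5889, 0.0364, 0.2013]
ee_rot: [3.141, -0.002, -1.457]
force: [1.8, -14.0, 6.5]
width: 0.0139
```

>>> send_rows([
  {"offset":[-0.05,0,0],"turn":0},
  {"offset":[-0.1,0,0],"turn":0},
  {"offset":[-0.1,0,0],"turn":0},
])

```text
t: 22.55
eef_pos: [0.589, 0.0366, 0.2013]
ee_rot: [3.141, -0.003, -1.457]
force: [4.0, -17.3, 6.4]
width: 0.0143
```

Run:
```python
from station import *
from h import *
g=grab_frame("top"); s=grab_frame("scene"); np.savez("t6.npz",**g); np.savez("s6.npz",**s)
st=get_state(); print(((st["eef_pos"][:2]-KC)@RK).round(4)); rel(st,*kw(-.185),.042,KY-90); print(st["moment"])
v=cv2.resize(g["frame"][140:250,180:420],(640,293),interpolation=cv2.INTER_CUBIC); w=cv2.resize(s["frame"][160:300,260:460],(429,300),interpolation=cv2.INTER_CUBIC)
cv2.imwrite("pics/c6.png",np.vstack([v,cv2.copyMakeBorder(w,0,0,0,211,0)]))
```

```text
[-0.1823 -0.0002]
off [0.27 0.02 0.03] turn -0.04207663583503063 | t 22.65 pos [0.589  0.0366 0.2013] yaw -83.49 F [  4.  -17.1   7.3] w 0.0140 q6 -0.28
[-5.68911463 -1.37492019  0.06675033]
```

View pics/c6.png

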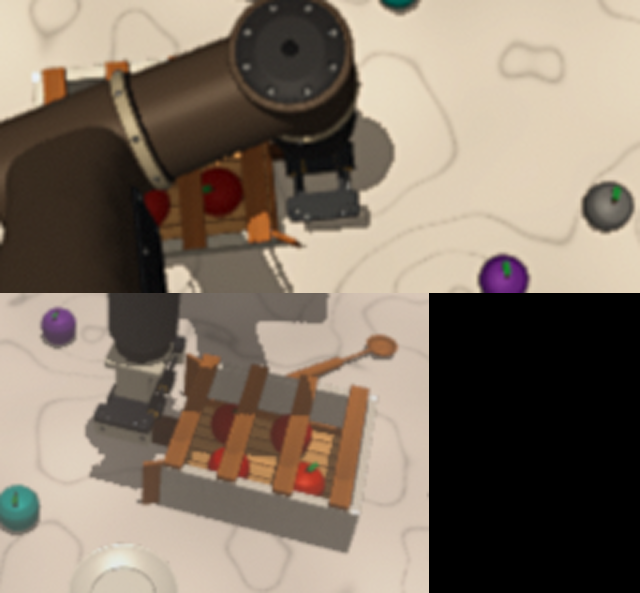

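The tray pan sits inside the keeper with the apples apart beneath the slats, and the fin is outside. I give one firmer nudge to confirm the back stop.

>>> send_rows([
  {"offset":[-0.05,0,0],"turn":0},
  {"offset":[-0.1,0,0],"turn":0},
  {"offset":[-0.15,0,0],"turn":0},
  {"offset":[-0.15,0,0],"turn":0},
])

```text
t: 23.05
eef_pos: [0.5889, 0.037, 0.2012]
ee_rot: [3.14, -0.004, -1.457]
force: [7.1, -25.5, 5.4]
width: 0.0138
```

Run:
```python
from station import *
from h import *
st=get_state(); print(((st["eef_pos"][:2]-KC)@RK).round(4)); rel(st,*kw(-.185),.042,KY-90); print(st["moment"])
```

```text
[-0.1819 -0.0002]
off [0.31 0.02 0.02] turn -0.04641242648995103 | t 23.05 pos [0.5889 0.037  0.2012] yaw -83.50 F [  7.1 -25.5   5.4] w 0.0138 q6 -0.29
[-8.55362395 -2.48418833  0.07025608]
```

It is at a hard stop at 25 N. I release, rise straight up and back away.

>>> send_rows([
  {"offset":[0.1,0,0],"turn":0},
  {"offset":[0.1,0,0],"turn":0},
  {"offset":[0.1,0,0],"turn":0},
  {"offset":[0.1,0,0],"turn":0},
  {"offset":[0.1,0,-1],"turn":0},
  {"offset":[0.1,0,-3],"turn":0},
  {"offset":[0.1,0,-6],"turn":0},
  {"offset":[0.1,0,-10],"turn":0},
], hand=-0.1)

```text
t: 23.85
eef_pos: [0.588, 0.0394, 0.301]
ee_rot: [3.139, -0.0, -1.457]
force: [-0.2, 0.7, 0.1]
width: 0.0393
```

>>> send_rows([
  {"offset":[4,0,-4],"turn":0},
  {"offset":[8,0,-8],"turn":0},
  {"offset":[12,0,-8],"turn":0},
  {"offset":[16,0,-8],"turn":0},
  {"offset":[20,0,-8],"turn":0},
  {"offset":[24,0,-8],"turn":0},
  {"offset":[24,0,-8],"turn":0},
])

```text
t: 24.55
eef_pos: [0.6158, -0.2029, 0.3811]
ee_rot: [3.141, -0.001, -1.461]
force: [-0.3, -0.6, -0.0]
width: 0.0393
```

Run:
```python
from station import *
from h import *
g=grab_frame("top"); s=grab_frame("scene"); np.savez("t7.npz",**g); np.savez("s7.npz",**s)
rel(get_state(),*kw(-.185),.042,KY-90)
v=cv2.resize(g["frame"][145:250,180:320],(560,420),interpolation=cv2.INTER_CUBIC)
w=cv2.resize(s["frame"][180:290,300:440],(560,440),interpolation=cv2.INTER_CUBIC)
c=np.hstack([v,np.zeros((420,0,3),np.uint8)]); cv2.imwrite("pics/c7.png",cv2.resize(np.hstack([v[:420,:],w[:420]]),(800,300)))
h=cv2.cvtColor(g["frame"],cv2.COLOR_BGR2HSV); P=cloud(g)
# fin: dark-brown raised pixels near mouth
m=(P[...,2]>.03)&(P[...,2]<.07)&(h[...,2]<110); q=((P[m][:,:2]-KC)@RK); k=(abs(q[:,1])<.03)&(q[:,0]<-.12)&(q[:,0]>-.25); q=q[k]; print("fin",len(q),q.min(0),q.max(0),q.mean(0))
```

```text
off [-23.54   0.03  18.  ] turn -0.1397475025028143 | t 24.65 pos [ 0.6157 -0.2     0.381 ] yaw -83.59 F [0.7 0.6 0.5] w 0.0394 q6 0.13Traceback (most recent call last):
  File "<stdin>", line 10, in <module>
    return umr_minimum(a, axis, None, out, keepdims, initial, where)
ValueError: zero-size array to reduction operation minimum which has no identity
```

View pics/c7.png

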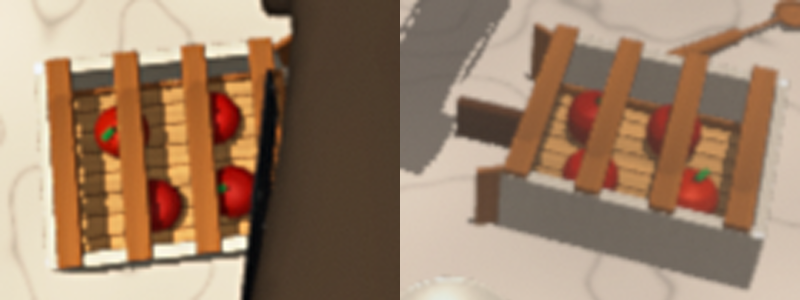

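Both views show the tray inside, the fin outside, the front rim hidden at the mouth and four apples apart. Top crop positions are (122,131), (158,204), (218,118) and (238,191). I check the gaps and the fin position numerically.

Run:
```python
from h import *
s=dict(np.load("s7.npz")); g=dict(np.load("t7.npz"))
p=ray(s,[[320.3,215]],.056)[0,:2]; print("fin rear tip keeper frame",((p-KC)@RK).round(4))
for nm,f,box,seeds in [("top",g,(180,145,280,250),[(122,131),(158,204),(218,118),(238,191)]),("scene",s,(300,180,440,290),[(593,117),(590,175),(675,132),(700,192)])]:
    h=cv2.cvtColor(f["frame"],cv2.COLOR_BGR2HSV); redm=(((h[...,0]<5)|(h[...,0]>172))&(h[...,1]>170)&(h[...,2]>40))
    P=cloud(f); occ=P[...,2]>.075
    sc=redm*1.0-(~redm&~occ)*1.0
    C=[]
    for (x,y) in seeds:
        u0=np.array([(x/.7143-(560 if nm=="scene" else 0))/4+box[0],y/.7143/4+box[1]])
        w0=ray(f,u0,.032)[0]; d=np.linalg.norm(w0-f["cam_to_world"][:3,3]); r=.030*K(f)/d
        yy,xx=np.mgrid[0:400,0:640]; best=max(((sc[((xx-u0[0]-a)**2+(yy-u0[1]-b)**2)<r*r].sum(),a,b) for a in np.arange(-5,5.1,.5) for b in np.arange(-5,5.1,.5)))
        tot=[(a,b) for a in np.arange(-5,5.1,.5) for b in np.arange(-5,5.1,.5) if sc[((xx-u0[0]-a)**2+(yy-u0[1]-b)**2)<r*r].sum()>=best[0]-3]
        C.append(u0+np.mean(tot,0))
    A=ray(f,C,.032)[:,:2]; print(nm,((A-KC)@RK).round(3).tolist()); D=np.linalg.norm(A[:,None]-A[None],axis=2); print(D[np.triu_indices(4,1)].round(3))
```

```text
fin rear tip keeper frame [-0.2    -0.0038]
top [[0.061, -0.04], [0.031, 0.046], [-0.041, -0.044], [-0.057, 0.041]]
[0.091 0.102 0.143 0.115 0.088 0.086]
scene [[-0.053, 0.05], [-0.043, -0.042], [0.031, 0.059], [0.057, -0.042]]
[0.093 0.085 0.144 0.125 0.1   0.104]
```

Apple spacings in the top view are at least 86 mm centre to centre, so the gaps are at least 26 mm. The fin tip agrees with the tray being at the back stop. I hand in.

```bash
python3 -c "
from station import *
print(job_done())"
```

```text
the job is handed in; nothing more can be done
None
```

I spread the apples and slid the tray fully home in the keeper, then handed the job in at about 25 s of the 72 s allowed. I gripped three of the apples diagonally and set them outward. The fourth already lay far enough away and stayed where it was.

- **Spread:** before the slide, with the tray still clear of the keeper, the nearest two apples were about 86 mm apart centre to centre, a 26 mm gap. After insertion the top view gives the same figure, and the smallest scene-view spacing is 85 mm.
- **Home:** I pushed until the tray met a hard stop, with the force rising from about 9 N to 25 N and almost no further movement. The tray ended 2–3 mm deeper than my camera estimate of the keeper predicted. I take that as error in the estimate, because the push had already met the stop.
- **Checks that disagreed or failed:**
  - The two views disagree by up to 18 mm on single apple spacings, because the slats partly hide the apples; both put every gap at 25 mm or more.
  - My check of the fin in the top view found nothing because the arm hid it. I used the scene view instead, which puts the fin tip about 200 mm behind the keeper's centre, against 203 mm nominal.
- **Bystanders:** I planned no contact with the other things on the counter and saw none. I did not re-measure their positions at the end.

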